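# Cock the demo marble launcher and lock it with its safety pin

## Task

Make the marble launcher on the shop counter ready for the next visitor: draw back the sprung wooden arm with the blue knob, lifting it over the red hair-trigger catch, hook it behind the catch and let go of it without the launcher going off. Then take the yellow-headed safety pin out of its wooden stand and push it down through the bracket and the arm until its head is fully home on the bracket. Never let the arm snap forward, and leave the other things on the counter where they are.

Things in the scene. Friction and masses are not known exactly. Their poses are not given: they have to be found in the camera images.
- launcher: dark wooden board 280 (x) x 275 (y) x 18 mm fixed to the counter, carrying the mechanism. Origin on the counter, 10 mm in -x and 5 mm in +y from the board's middle. All heights are above the counter. The sprung wooden arm swings level, clear of the board; hooked it points along the board's +y, at rest 0.8 rad clockwise of that. Marble-lane rails up to 44 mm high stand at the +x side.
- pivot (a point): axis of the arm's upright pivot post, at counter height; in the board frame (-40, -110) mm. The post is 12 mm thick, with a cap 24 mm across, top 99 mm high.
- swing (a joint): angle of the sprung arm about its pivot, rad, anticlockwise from above positive: 0 at rest (forward), 0.80 when it bears on the catch, 1.05 at the back stop. A spring drives it to 0: about 0.3 N m at 0 and 0.7 N m at 0.8 (2.3 to 5.4 N at the knob).
- striker (a joint): how far the arm is lifted on its pivot post, m: 0 down, 0.020 fully up. The arm stays level; its weight and a light spring press it down with 2.5 to 3 N. It must be lifted 8 mm or more (10 to 16 is good) to pass over the catch's tooth; unlifted it runs against the tooth's front at a swing of about 0.5: do not force it.
- knob (a point): grip point on the axis of the arm's blue knob, an upright cylinder 22 mm across and 45 mm high, 130 mm from the pivot. The point is 17 mm below the knob's top, 28 mm above the arm's top and 80 mm high with the arm down. The arm is a bar 18 mm wide and 12 mm thick, its underside 40 mm high when down.
- catch_tooth (a point): middle of the top edge of the rear face of the catch's red tooth (the arm bears on this face), 47 mm high, 90 mm from the pivot. The tooth is 8 mm thick, 22 mm wide and reaches 7 mm above the lowered arm's underside. Its lever lies under the hooked arm, with a red tab ahead of the tooth.
- catch (a joint): angle of the red hair-trigger catch, rad: 0 up (set), grows as it is pressed down, 0.13 fully down. A weak spring holds it up; pressing tooth or tab with about 3 to 5 N drops it and fires the arm.
- pin_hole (a point): centre of the mouth of the 11 mm hole in the brass bracket's upper plate (36 mm square, 8 mm thick), on its top face, 86 mm high. Straight below: the 12 mm hole near the arm's tip, 200 mm from the pivot (aligned when the arm is hooked and down), then an 11 mm hole in the lower plate. An upright on the board's +y side joins the plates.
- pin: loose safety pin, upright in its stand at the start, about 50 g. Origin on its axis at the underside of the flange, z up. Below: steel shaft 8 mm thick, 66 mm long, tapered tip. Above: yellow flange 22 mm across, 4 mm thick, then a yellow grip 16 mm across up to 38 mm above the origin. Fully home, the flange rests on the bracket's upper plate.
- stand: fixed wooden block 62 x 62 x 74 mm high, with an upright 14 mm hole in which the pin stands, flange on its top. Origin under its centre. It stands to the left or the right of the launcher, changing places with the mug.
- mug: bystander, loose: a white ceramic mug, 80 mm across, 90 mm high; origin under its centre
- screwdriver: bystander, loose: a screwdriver lying on the counter; origin under its centre
- bowl: bystander, loose: a small wooden bowl of green marbles, 100 mm across, 35 mm high; origin under its centre
- tape: bystander, loose: a clear roll of tape lying flat, 90 mm across, 24 mm high; origin under its centre
- carton: bystander, loose: a small cardboard carton, 120 x 90 x 100 mm high; origin under its centre
- books: bystander, loose: a stack of three pale wrapped books, 140 x 200 x 66 mm high; origin under its centre

How it is judged:
By the outcome, as a careful person would: the job done as asked, in the order asked, and still so for the second after the job is handed in, with the robot touching nothing.
It also fails if it takes over 64 s, if anything falls off the work surface, if the arm or the gripper's body presses on something with over 40 N, if the wrist force passes 120 N, or if a joint passes its speed limit or range.

## Robot

A 6-joint arm with a two-finger parallel gripper is mounted at the origin on the work surface. World frame = base frame: x ahead of the robot, y to its left, z up, the work surface at z = 0. Lengths are in m, angles in degrees, forces in N, time in s.
With the tool pointing down it reaches from about 0.325 to 0.85 m from the base axis. Payload 15.5 kg.
Tool frame: the origin (TCP) lies midway between the tips of the shut fingers; the grasp point (between the pads) lies 19 mm behind it; y points along the fingers, x is the direction in which the jaws open and shut, and the axes are right-handed (so a half turn about y gives the same grasp; the last joint's range is limited). The gripper opens to 91 mm and grips with 3 to 60 N. Pads are 32 mm wide; open, the fingers measure 118 mm over their backs; the gripper's body (76 mm by 178 mm) begins 60 mm behind the grasp point.
Start: joints at [57.611, 28.281, 77.091, -0, 74.628, -5.472], TCP at [0.283, 0.557, 0.214] pointing down, gripper open.
Joint ranges: [-166.48, 166.48], [-47.26, 123.95], [12.59, 153.08], [-70.14, 250.14], [6.76, 159.57], [-176.63, 176.63]. Speed limits (degrees/s): [108.29, 108.29, 147.25, 172.46, 172.46, 172.46].

## Interface

Orientations are given as a 3x3 rotation matrix whose columns are the frame's x, y, z axes.
In Python, from bench import ctrl gives the robot as it stands. The module is installed in compiled form; this text tells all that it offers. Calls block until the motion is done:
- ctrl.goto(position, orientation): joint-space move of the TCP to a pose.
- ctrl.move_l(position, vel=0.15, ori=None, contact_N=None): straight line of the TCP; ori=None keeps the orientation; vel is the mean speed in m/s. With contact_N (N) it stops when the force on the tool has changed by that much, and returns True; else False.
- ctrl.movej(angles): joint-space move.
- ctrl.command_gripper(opening): opening from 0.0 (shut) to 1.0 (fully open); the grip force is fixed at half the most; returns when the fingers have stopped.
- ctrl.sleep(seconds).
- ctrl.ik(position, orientation): joint angles nearest the present ones, or None.
- ctrl.read_camera(name): name is "scene" or "side" or "wrist"; returns the picture (480x640x3 uint8, blue, green, red); there is no depth.
- ctrl.camera_params(name): a dict with "fx", "fy", "cx", "cy" (pixels), "pose" (4x4, takes a point from camera to world coordinates); the wrist camera has in their place "T_tool_cam" (4x4, takes a point from camera to tool coordinates, whose origin is the TCP and whose axes are the tool frame's). Camera axes: x right, y up, looking along -z (the intrinsics and any distortion apply to the point x, -y, -z); pixel columns grow to the right and rows downward; lengths in m; the calibration is good to about 2 mm. A picture is of the moment at which its call begins: read the wrist's pose just before it. camera_params takes no time and is no camera call.
A pose or a line that the arm cannot do raises ctrl.MotionError and nothing moves.
- ctrl.sign_off(): hands the job in, once; it reports no verdict.
Readings, each from a call of its own:
- ctrl.current_t(): time.
- ctrl.current_q(): joint angles.
- ctrl.current_dq(): joint speeds.
- ctrl.current_effort(): joint torques, N m.
- ctrl.current_tool_pos(): TCP position.
- ctrl.current_eef_rot(): TCP orientation.
- ctrl.current_contact_force(): force on the tool from outside, world axes, zero at the start.
- ctrl.current_wrist_torque(): the same for the moment, N m.
- ctrl.current_grip_width(): opening from 0.0 (shut) to 1.0 (fully open).
Only numpy, scipy, OpenCV 4.12 (cv2) and the standard library are available. Lean on these libraries where they do the work, as an engineer would, in place of code of your own. Each camera call takes 0.05 s, during which the arm holds its last target.

## Working session

There is one attempt and no reset: what is moved stays moved. The work goes in short steps, each a Python script; the robot and the scene stay as the last script left them, time stands still between calls to the robot, and variables do not carry over. Pictures are saved under pics/ and viewed, and the job is handed in when it is done.

```bash
mkdir -p pics; ls; python3 - <<'E'
from bench import ctrl
import cv2
for n in ("scene","side","wrist"):
    im=ctrl.read_camera(n); cv2.imwrite(f"pics/{n}0.png",im)
    print(n,ctrl.camera_params(n))
print(ctrl.current_t(),ctrl.current_tool_pos(),ctrl.current_eef_rot())
E
```

```text
pics
scene {'fx': 464.6020775848566, 'fy': 464.6020775848566, 'cx': 321.8937965139642, 'cy': 236.26237232376914, 'pose': array([[ 0.18809596, -0.72854913,  0.65866234,  1.33093709],
       [ 0.98196468,  0.15255128, -0.11168467, -0.13493489],
       [-0.01911202,  0.66779059,  0.7441038 ,  1.00231712],
       [ 0.        ,  0.        ,  0.        ,  1.        ]])}
side {'fx': 433.19539344993586, 'fy': 433.19539344993586, 'cx': 323.3693663748265, 'cy': 243.70418322284718, 'pose': array([[ 0.92326621,  0.18072704, -0.33899445,  0.12259334],
       [-0.3837436 ,  0.47498841, -0.79191341, -0.93693682],
       [ 0.01789827,  0.86123385,  0.5078936 ,  0.64806182],
       [ 0.        ,  0.        ,  0.        ,  1.        ]])}
wrist {'fx': 372.1400402917132, 'fy': 372.1400402917132, 'cx': 313.6388413736346, 'cy': 242.7217386238615, 'T_tool_cam': array([[ 9.99999880e-01, -3.75759936e-04, -3.15738110e-04,
        -5.71192020e-04],
       [-2.08692362e-04,  2.56717761e-01, -9.66486393e-01,
        -1.70714527e-01],
       [ 4.44222446e-04,  9.66486342e-01,  2.56717652e-01,
         7.28762803e-02],
       [ 0.00000000e+00,  0.00000000e+00,  0.00000000e+00,
         1.00000000e+00]])}
0.15 [0.28277673 0.55703925 0.21348157] [[ 4.52692142e-01 -4.96078907e-04 -8.91666742e-01]
 [ 8.91666384e-01 -8.02872152e-04  4.52692407e-01]
 [-9.40465550e-04 -9.99999555e-01  7.88829710e-05]]
```

View images.

View pics/scene0.png

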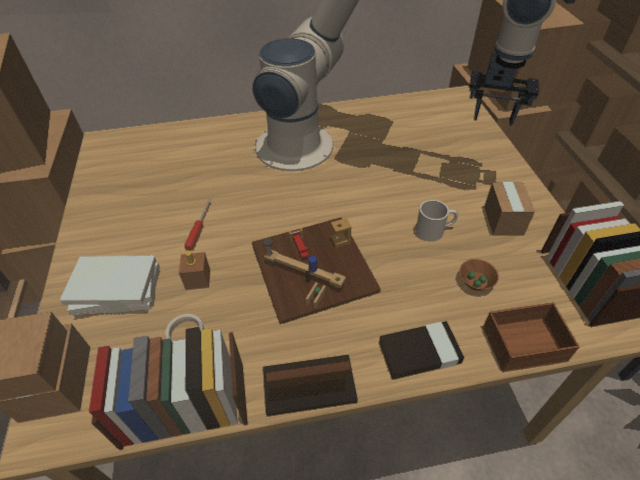

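View pics/side0.png

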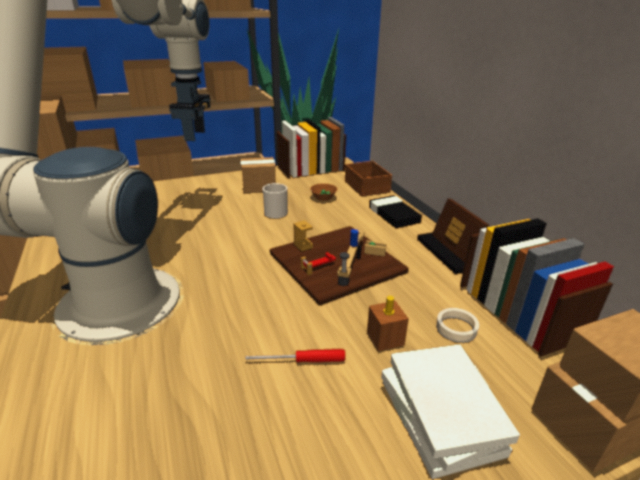

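View pics/wrist0.png

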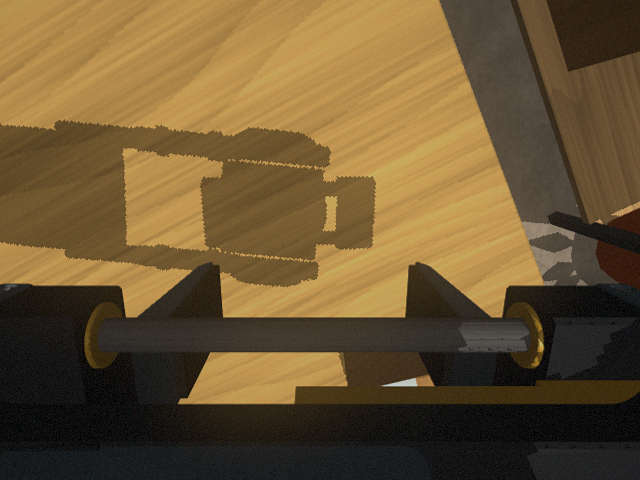

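```bash
python3 - <<'E'
import cv2
a=cv2.imread("pics/scene0.png")[205:325,240:390]; cv2.imwrite("pics/sc_l.png",cv2.resize(a,None,fx=5,fy=5,interpolation=cv2.INTER_CUBIC))
a=cv2.imread("pics/scene0.png")[235:305,160:230]; b=cv2.resize(a,(560,560),interpolation=cv2.INTER_CUBIC);cv2.imwrite("pics/sc_s.png",b)
a=cv2.imread("pics/side0.png")[215:365,265:425]; cv2.imwrite("pics/si_l.png",cv2.resize(a,None,fx=4,fy=4,interpolation=cv2.INTER_CUBIC))
E
```

```text
(no output)
```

View pics/sc_l.png

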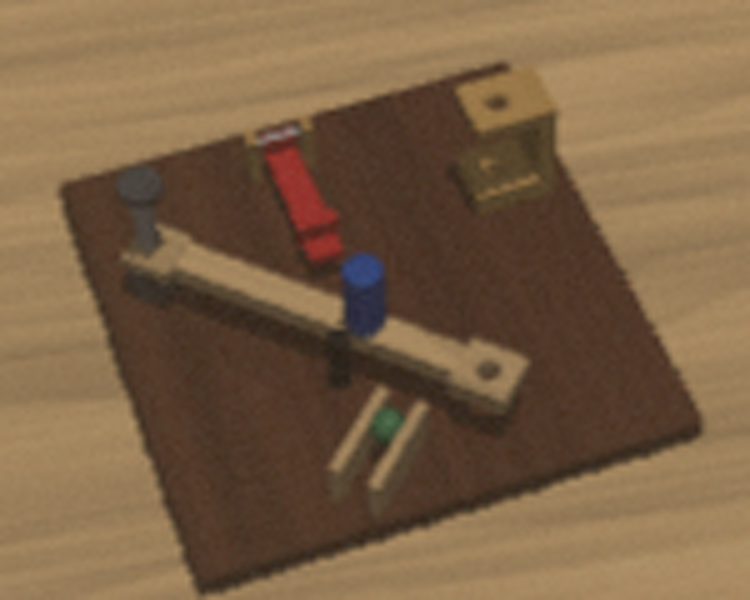

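View pics/si_l.png

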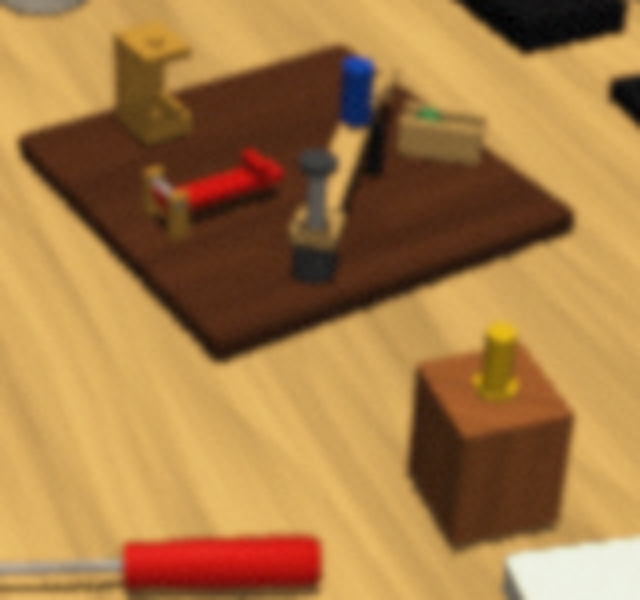

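View pics/sc_s.png

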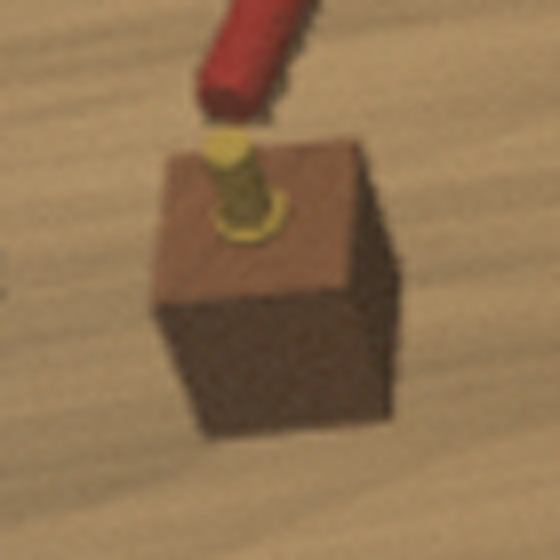

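```bash
cat > h.py <<'E'
import numpy as np
from bench import ctrl
def cam(n):
    p=ctrl.camera_params(n)
    if n=="wrist":
        T=np.eye(4);T[:3,:3]=ctrl.current_eef_rot();T[:3,3]=ctrl.current_tool_pos()
        p["pose"]=T@p["T_tool_cam"]
    return p
def proj(p,X):
    X=np.asarray(X,float);R=p["pose"][:3,:3];c=(X-p["pose"][:3,3])@R
    return np.stack([p["cx"]+p["fx"]*c[...,0]/-c[...,2],p["cy"]-p["fy"]*c[...,1]/-c[...,2]],-1)
def atz(p,uv,z):
    d=np.array([(uv[0]-p["cx"])/p["fx"],-(uv[1]-p["cy"])/p["fy"],-1.]);d=p["pose"][:3,:3]@d
    o=p["pose"][:3,3];return o+d*(z-o[2])/d[2]
E
python3 - <<'E'
from h import *
from scipy.optimize import least_squares
S,D=cam("scene"),cam("side")
s,c=np.sin(.8),np.cos(.8)
B=dict(hole=(-40,90,86),cap=(-40,-110,99),knob=(-40+130*s,-110+130*c,97),tip=(-40+200*s,-110+200*c,52),
 c1=(-130,-142.5,18),c2=(150,-142.5,18),c3=(150,132.5,18),c4=(-130,132.5,18))
sc=lambda x,y:(240+(x-2)/5,205+(y-2)/5); si=lambda x,y:(265+(x-1.5)/4,215+(y-1.5)/4)
so={'hole':sc(497,101),'cap':sc(139,178),'knob':sc(363,266),'tip':sc(488,370),'c1':sc(62,188),'c2':sc(197,580),'c3':sc(703,425),'c4':sc(508,65)}
sd={'hole':si(157,43),'cap':si(317,160),'knob':si(358,66),'c1':si(217,345),'c2':si(572,212),'c3':si(345,47),'c4':si(25,140)}
obs=[(S,B[k],v,'S'+k) for k,v in so.items()]+[(D,B[k],v,'D'+k) for k,v in sd.items()]
def W(q,b):
    b=np.array(b)/1000;C,s_=np.cos(q[2]),np.sin(q[2]);return np.array([q[0]+C*b[0]-s_*b[1],q[1]+s_*b[0]+C*b[1],b[2]])
f=lambda q:np.concatenate([proj(p,W(q,b))-v for p,b,v,_ in obs])
for sub in ('S','D','SD'):
    g=lambda q:np.concatenate([proj(p,W(q,b))-v for p,b,v,k in obs if k[0] in sub])
    best=min((least_squares(g,[.55,0,a],loss='soft_l1') for a in np.arange(0,6,.7)),key=lambda r:r.cost)
    print(sub,best.x,best.cost)
r=f(best.x).reshape(-1,2)
for o,e in zip(obs,r):print(o[3],e.round(2))
for k,b in B.items():print(k,W(best.x,b).round(4))
for uv,z in [((188.5,253.6),.112),((191.6,261.9),.076)]:print('pinS',atz(S,uv,z))
for uv,z in [((390,297.6),.112),(si(496,386),.076)]:print('pinD',atz(D,uv,z))
E
```

```text
S [ 0.54200993 -0.02619304  0.15240535] 3.2453502496830287
D [ 0.53792254 -0.03347973  6.43620386] 5.215913366957357
SD [ 0.54103189 -0.02717342  6.4345176 ] 13.553220335643287
Shole [-0.05 -0.12]
Scap [-0.37  0.71]
Sknob [-0.64  0.27]
Stip [-0.5  -0.13]
Sc1 [-1.23 -1.74]
Sc2 [-1.19  0.09]
Sc3 [ 0.29 -0.78]
Sc4 [ 0.12 -1.54]
Dhole [ 0.03 -1.05]
Dcap [ 0.37 -1.04]
Dknob [ 0.43 -1.67]
Dc1 [-0.31 -1.71]
Dc2 [ 1.94 -1.1 ]
Dc3 [-0.03 -2.37]
Dc4 [-2.14 -2.79]
hole [0.4879 0.0558 0.086 ]
cap [ 0.5181 -0.1419  0.099 ]
knob [ 0.5966 -0.0384  0.097 ]
tip [0.6389 0.0174 0.052 ]
c1 [ 0.434  -0.1876  0.018 ]
c2 [ 0.7108 -0.1454  0.018 ]
c3 [0.6693 0.1264 0.018 ]
c4 [0.3925 0.0842 0.018 ]
pinS [ 0.53163736 -0.34009332  0.112     ]
pinS [ 0.52928966 -0.34050013  0.076     ]
pinD [ 0.52402753 -0.34702907  0.112     ]
pinD [ 0.52525613 -0.34613075  0.076     ]
```

```bash
cat >> h.py <<'E'
import cv2
def ori(yaw):  # tool x at yaw, pointing down
    c,s=np.cos(yaw),np.sin(yaw)
    return np.array([[c,0,-s],[s,0,c],[0,-1,0]]) if False else np.column_stack([[c,s,0],[0,0,-1],np.cross([c,s,0],[0,0,-1])])
def shot(name,cams=("wrist",)):
    import json
    for n in cams:
        p=cam(n);im=ctrl.read_camera(n);cv2.imwrite(f"pics/{name}_{n}.png",im)
        np.save(f"pics/{name}_{n}.npy",{**{k:p[k] for k in("fx","fy","cx","cy","pose")}},allow_pickle=True)
def load(name): return np.load(f"pics/{name}.npy",allow_pickle=True).item()
E
python3 - <<'E'
from h import *
ctrl.goto([0.56,-0.06,0.25],ori(.152))
print(ctrl.current_t(),ctrl.current_tool_pos(),ctrl.current_q())
shot("w1")
E
```

```text
2.5583 [ 0.56006856 -0.0592566   0.24994345] [-1.21195905e+01  2.13349651e+01  8.30822645e+01  8.74693488e-03
  7.55893946e+01 -2.08955603e+01]
```

View pics/w1_wrist.png

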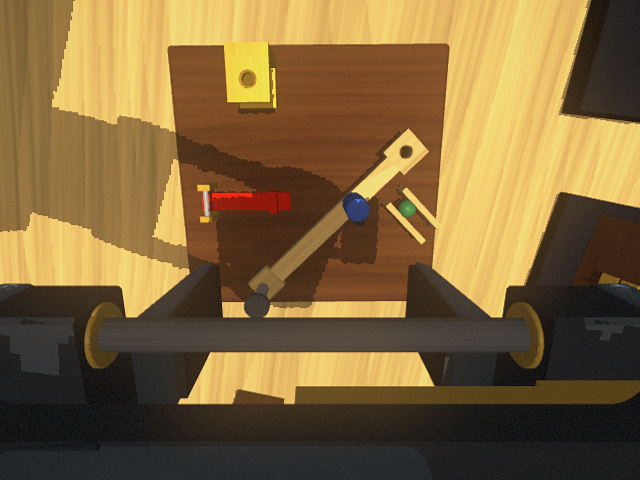

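```bash
python3 - <<'E'
import cv2
a=cv2.imread("pics/w1_wrist.png")
cv2.imwrite("pics/w1a.png",cv2.resize(a[30:130,160:290],None,fx=6,fy=6,interpolation=cv2.INTER_CUBIC))
cv2.imwrite("pics/w1b.png",cv2.resize(a[120:250,320:455],None,fx=4.5,fy=4.5,interpolation=cv2.INTER_CUBIC))
cv2.imwrite("pics/w1c.png",cv2.resize(a[170:325,170:310],None,fx=3.8,fy=3.8,interpolation=cv2.INTER_CUBIC))
E
```

```text
(no output)
```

View pics/w1a.png

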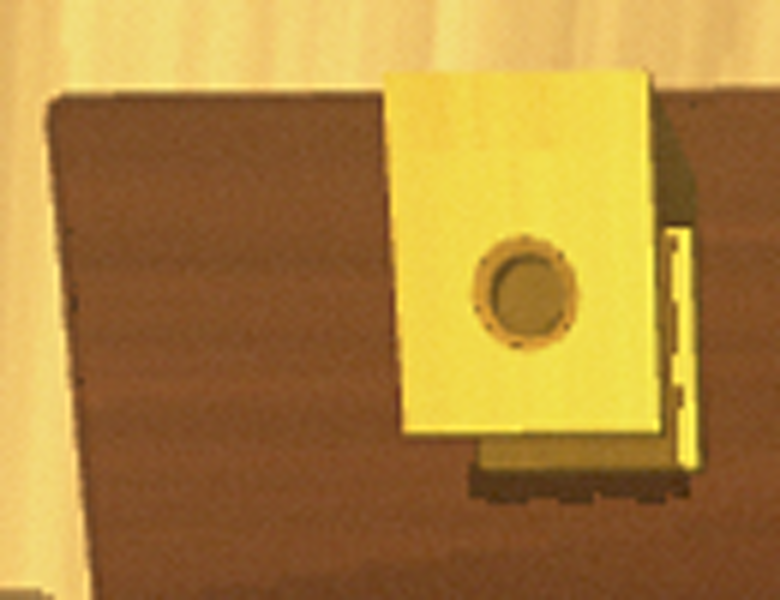

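View pics/w1b.png

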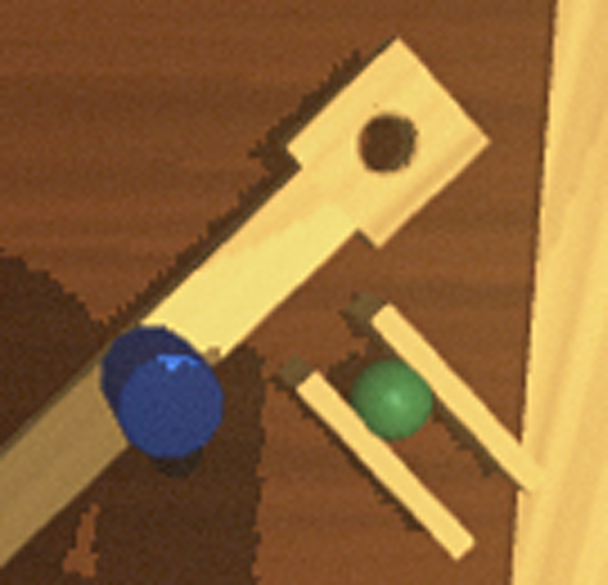

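View pics/w1c.png

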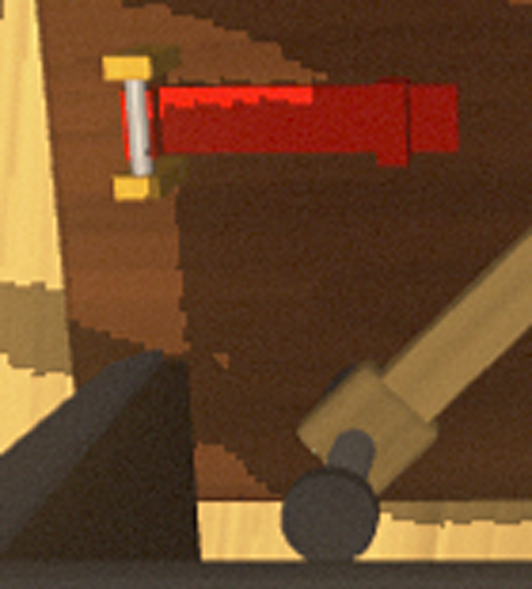

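```bash
python3 - <<'E'
from h import *
from scipy.optimize import least_squares
p=load("w1_wrist")
o={'hole':((247.5,78.5),.086),'cap':((256.7,305.3),.099),'knob':((357.9,210.6),.097),'tip':((405.8,151.4),.052),'cTL':((167.9,46.5),.018),'cTR':((450,44),.018),'toothtop_mid':((170+394/3.8,170+121/3.8),.047)}
s,c=np.sin(.8),np.cos(.8)
B=dict(hole=(-40,90),cap=(-40,-110),knob=(-40+130*s,-110+130*c),tip=(-40+200*s,-110+200*c),cTL=(-130,132.5),cTR=(150,132.5))
P={k:atz(p,*v) for k,v in o.items()}
for k in P: print(k,P[k].round(4))
def W(q,b):
    b=np.array(b)/1000;C,S=np.cos(q[2]),np.sin(q[2]);return np.array([q[0]+C*b[0]-S*b[1],q[1]+S*b[0]+C*b[1]])
r=least_squares(lambda q:np.concatenate([W(q,B[k])-P[k][:2] for k in B]),[.54,-.027,.15])
print(r.x,r.x[2]*57.3);print((r.fun.reshape(-1,2)*1000).round(1))
for k in ('cap','knob','hole','tip'):print(k,W(r.x,B[k]).round(4))
kn=P['knob']-P['cap'];print(np.hypot(*kn[:2]),np.degrees(np.arctan2(kn[1],kn[0])))
d=P['hole']-P['cap'];print(np.hypot(*d[:2]),np.degrees(np.arctan2(d[1],d[0])))
C,S=np.cos(r.x[2]),np.sin(r.x[2]);v=P['toothtop_mid'][:2]-r.x[:2];print('tooth in board',C*v[0]+S*v[1],-S*v[0]+C*v[1])
E
```

```text
hole [0.4857 0.0556 0.086 ]
cap [ 0.5179 -0.1405  0.099 ]
knob [ 0.5954 -0.0381  0.097 ]
tip [0.6369 0.0186 0.052 ]
cTL [0.3925 0.0814 0.018 ]
cTR [0.6658 0.1259 0.018 ]
toothtop_mid [ 0.517  -0.0501  0.047 ]
[ 0.53986354 -0.0273684   0.15978683] 9.15578511858912
[[ 0.3 -0.4]
 [ 0.  -1.8]
 [ 0.2  0. ]
 [ 0.5 -0.6]
 [-2.1  1.3]
 [ 1.1  1.4]]
cap [ 0.5179 -0.1423]
knob [ 0.5955 -0.0381]
hole [0.4861 0.0551]
tip [0.6373 0.0181]
0.1284305599741118 52.886719766985195
0.19872311376813087 99.31477369509504
tooth in board -0.026226950818970883 -0.018796114796817316
```

```bash
cat >> h.py <<'E'
PIV=np.array([.5180,-.1415]);PHI0=.158+np.pi/2-.8
def knob(th,z,r=.130):
    a=PHI0+th;return np.array([PIV[0]+r*np.cos(a),PIV[1]+r*np.sin(a),z]),ori(a-np.pi/2)
def st(tag=""):
    t=ctrl.current_tool_pos();a=np.arctan2(t[1]-PIV[1],t[0]-PIV[0])-PHI0
    f=ctrl.current_contact_force();er=np.array([np.cos(a+PHI0),np.sin(a+PHI0)]);et=np.array([-er[1],er[0]])
    print(tag,"t%.2f"%ctrl.current_t(),"pos",t.round(4),"th %.3f r %.4f"%(a,np.hypot(*(t[:2]-PIV))),"Fr %.1f Ft %.1f Fz %.1f"%(f[:2]@er,f[:2]@et,f[2]),"w %.3f"%ctrl.current_grip_width())
E
python3 - <<'E'
from h import *
print(knob(0,0))
p,o=knob(0,.16);ctrl.goto(p,o);st()
p,o=knob(0,.063);print(ctrl.move_l(p,.1,contact_N=6));st("down")
ctrl.command_gripper(0.0);st("grip")
shot("g1",("wrist","scene"))
E
```

```text
(array([ 0.5958438 , -0.03738303,  0.        ]), array([[ 0.80089976,  0.        ,  0.59879844],
       [-0.59879844,  0.        ,  0.80089976],
       [ 0.        , -1.        ,  0.        ]]))
 t3.46 pos [ 0.596  -0.0372  0.1604] th -0.000 r 0.1302 Fr 0.6 Ft 0.3 Fz -0.2 w 1.002
False
down t4.58 pos [ 0.5963 -0.0375  0.0636] th -0.003 r 0.1302 Fr -0.5 Ft -0.1 Fz 0.3 w 1.001
grip t5.64 pos [ 0.5959 -0.0375  0.063 ] th -0.001 r 0.1300 Fr 0.4 Ft -0.6 Fz -0.3 w 0.231
```

View pics/g1_wrist.png

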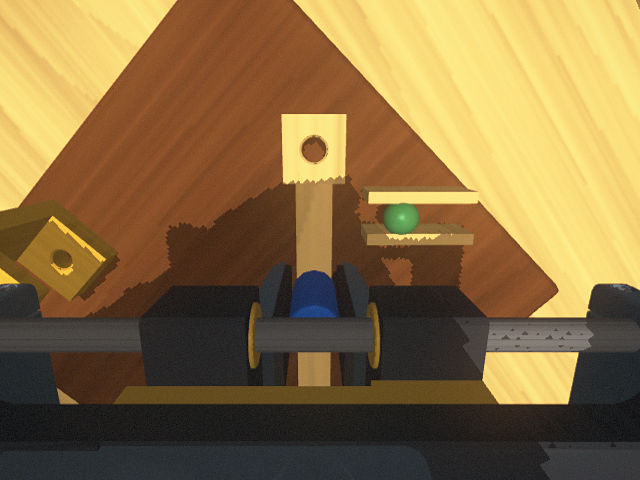

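```bash
python3 - <<'E'
from h import *
z=.0755
p,o=knob(0,z);ctrl.move_l(p,.04,ori=o);st("lift")
for th in (.13,.26,.38):
    p,o=knob(th,z);ctrl.move_l(p,.06,ori=o);st()
shot("s1",("side","wrist"))
a=cv2.imread("pics/s1_side.png")[195:315,265:425];cv2.imwrite("pics/s1c.png",cv2.resize(a,None,fx=5,fy=5,interpolation=cv2.INTER_CUBIC))
E
```

```text
lift t6.21 pos [ 0.5958 -0.0374  0.0757] th -0.000 r 0.1299 Fr -1.4 Ft -1.5 Fz -3.4 w 0.235
 t6.64 pos [ 0.582  -0.0284  0.0756] th 0.127 r 0.1300 Fr -2.2 Ft -2.5 Fz -2.4 w 0.236
 t7.08 pos [ 0.5671 -0.0212  0.0756] th 0.255 r 0.1300 Fr -2.9 Ft -2.8 Fz -2.9 w 0.234
 t7.48 pos [ 0.5524 -0.0162  0.0757] th 0.374 r 0.1299 Fr -4.4 Ft -3.6 Fz -2.5 w 0.230
```

View pics/s1c.png

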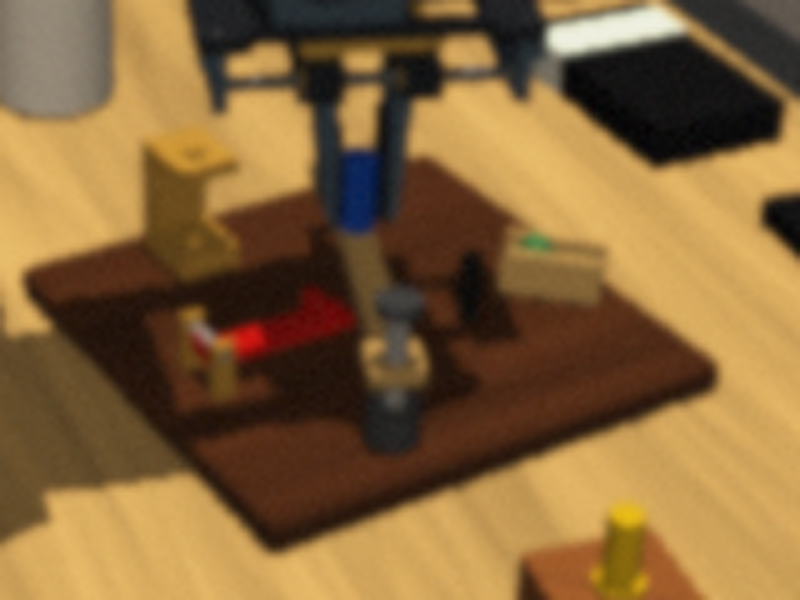

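View pics/s1_wrist.png

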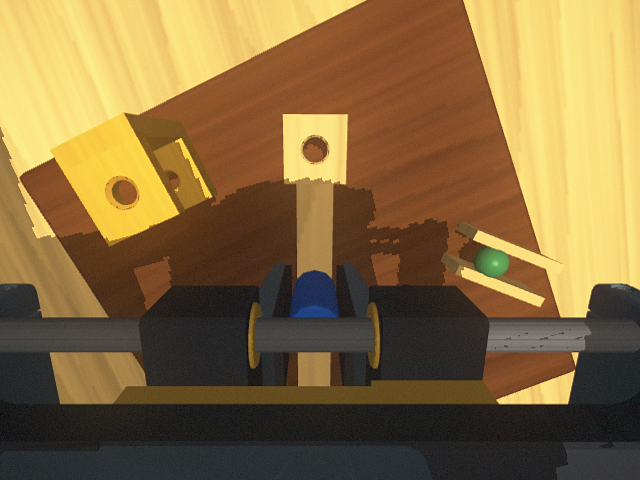

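```bash
python3 - <<'E'
from h import *
z=.0755
for th,r in ((.38,.1285),(.48,.1282),(.58,.128),(.68,.1278)):
    p,o=knob(th,z,r);ctrl.move_l(p,.06 if th>.38 else .02,ori=o);st()
shot("s2",("side","wrist"))
a=cv2.imread("pics/s2_side.png")[195:315,265:425];cv2.imwrite("pics/s2c.png",cv2.resize(a,None,fx=5,fy=5,interpolation=cv2.INTER_CUBIC))
E
```

```text
t7.83 pos [ 0.5521 -0.0167  0.0756] th 0.375 r 0.1294 Fr 7.2 Ft -3.5 Fz -2.5 w 0.235
 t8.20 pos [ 0.5392 -0.014   0.0756] th 0.477 r 0.1293 Fr 9.8 Ft -3.1 Fz -2.5 w 0.235
 t8.57 pos [ 0.5264 -0.0126  0.0756] th 0.577 r 0.1292 Fr 11.1 Ft -4.3 Fz -2.3 w 0.234
 t8.93 pos [ 0.5133 -0.0125  0.0755] th 0.678 r 0.1291 Fr 12.9 Ft -4.8 Fz -1.9 w 0.238
```

View pics/s2c.png

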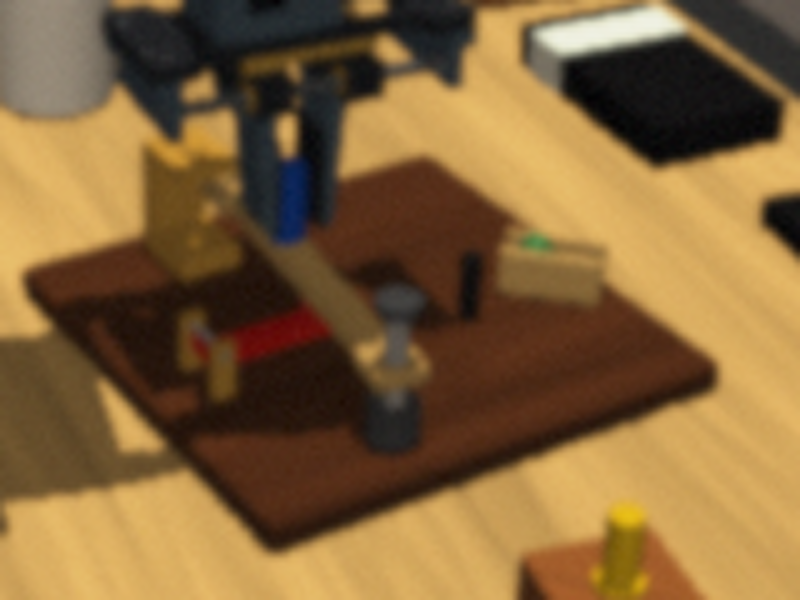

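View pics/s2_wrist.png

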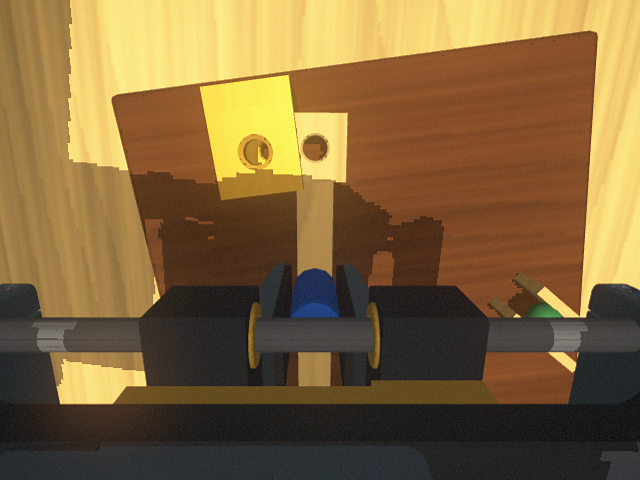

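```bash
python3 - <<'E'
from h import *
z=.0755
for th,r in ((.68,.1294),(.77,.1294),(.86,.1294),(.93,.1294)):
    p,o=knob(th,z,r);ctrl.move_l(p,.06 if th>.68 else .02,ori=o);st()
shot("s3",("side","wrist"))
a=cv2.imread("pics/s3_side.png")[195:315,265:425];cv2.imwrite("pics/s3c.png",cv2.resize(a,None,fx=5,fy=5,interpolation=cv2.INTER_CUBIC))
E
```

```text
t9.28 pos [ 0.5136 -0.012   0.0756] th 0.676 r 0.1296 Fr 2.6 Ft -6.0 Fz -3.0 w 0.234
 t9.62 pos [ 0.5018 -0.013   0.0756] th 0.767 r 0.1295 Fr 4.8 Ft -5.0 Fz -3.3 w 0.233
 t9.97 pos [ 0.4905 -0.015   0.0756] th 0.856 r 0.1295 Fr 5.0 Ft -5.5 Fz -2.8 w 0.232
 t10.27 pos [ 0.4818 -0.0172  0.0756] th 0.925 r 0.1294 Fr 5.2 Ft -5.7 Fz -3.3 w 0.235
```

View pics/s3c.png

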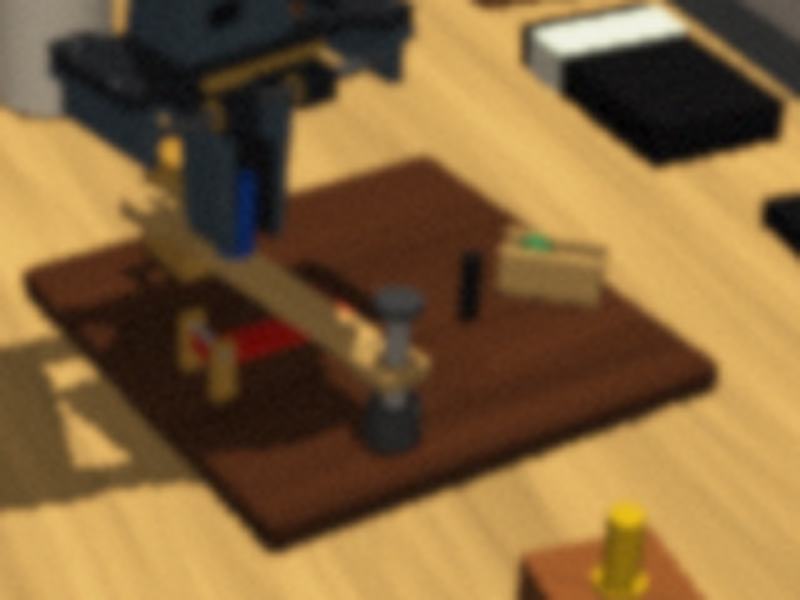

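View pics/s3_wrist.png

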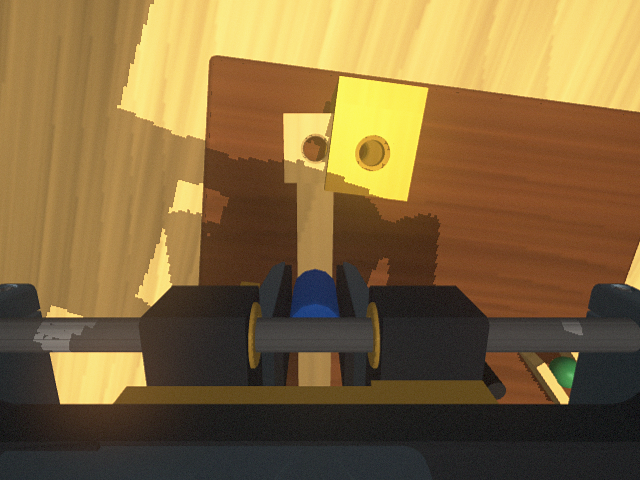

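```bash
python3 - <<'E'
from h import *
for z in (.066,.0635,.0625):
    p,o=knob(.93,z,.1294);ctrl.move_l(p,.03,ori=o);st()
    if ctrl.current_contact_force()[2]>1: break
shot("s4",("side","wrist"))
a=cv2.imread("pics/s4_side.png")[195:315,265:425];cv2.imwrite("pics/s4c.png",cv2.resize(a,None,fx=5,fy=5,interpolation=cv2.INTER_CUBIC))
E
```

```text
t10.83 pos [ 0.482  -0.0172  0.0659] th 0.924 r 0.1295 Fr 5.9 Ft -5.6 Fz -4.0 w 0.235
 t11.08 pos [ 0.482  -0.0172  0.0635] th 0.924 r 0.1294 Fr 5.6 Ft -4.8 Fz -3.0 w 0.236
 t11.33 pos [ 0.4821 -0.0169  0.0628] th 0.922 r 0.1296 Fr 8.3 Ft -4.4 Fz 4.8 w 0.232
```

View pics/s4c.png

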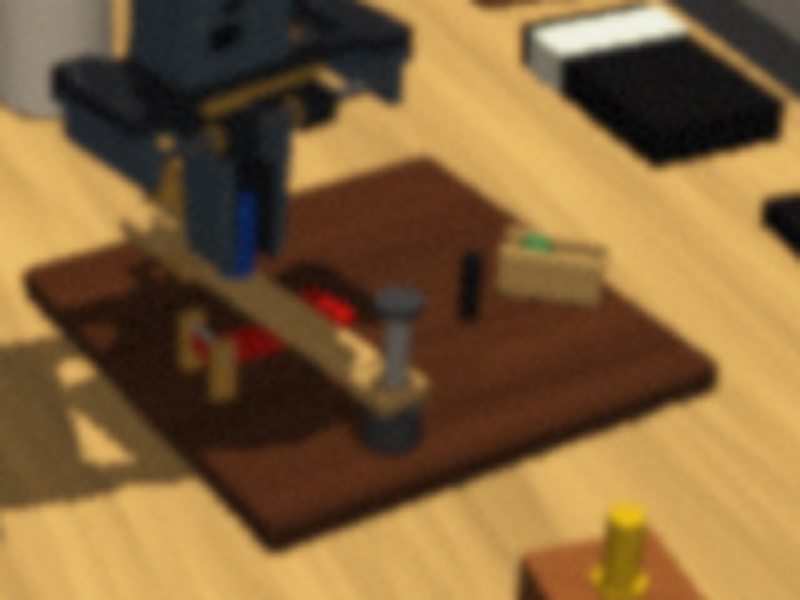

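```bash
python3 - <<'E'
from h import *
z=.0629
for th in (.91,.88,.86,.845,.835,.825,.815,.808,.801,.794,.787,.78):
    p,o=knob(th,z,.1298);ctrl.move_l(p,.02,ori=o);st("%.3f"%th)
    f=ctrl.current_contact_force();e=knob(th,0)[1][:2,0]
    if f[:2]@e>=2: print("bears");break   # placeholder sign check below
    a=PHI0+th;ft=f[:2]@np.array([-np.sin(a),np.cos(a)])
    if ft>-1.5: print("bears");break
shot("s5",("side","wrist"))
a=cv2.imread("pics/s5_side.png")[195:315,265:425];cv2.imwrite("pics/s5c.png",cv2.resize(a,None,fx=5,fy=5,interpolation=cv2.INTER_CUBIC))
E
```

```text
0.910 t11.72 pos [ 0.4848 -0.0162  0.0631] th 0.901 r 0.1296 Fr 4.2 Ft -4.4 Fz 0.7 w 0.233
bears
```

View pics/s5c.png

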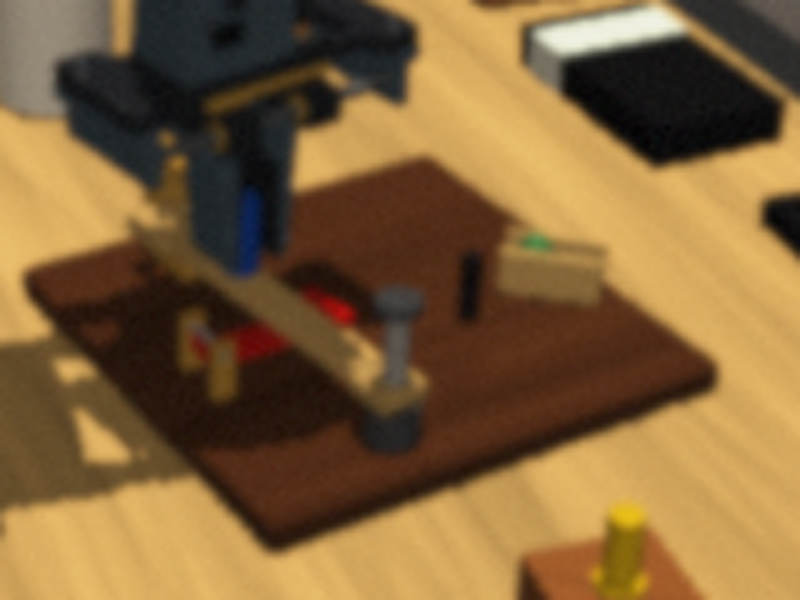

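View pics/s5_wrist.png

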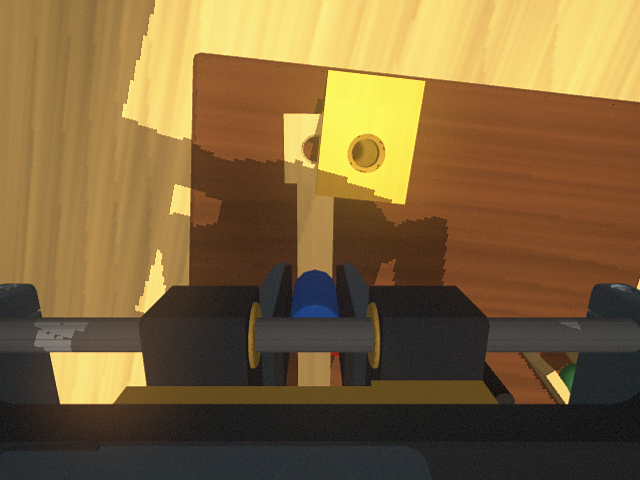

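My leftover sign check stopped it early (the arm is still at 0.90, held). I'll continue with the right test.

```bash
python3 - <<'E'
from h import *
z=.0630
for th in (.88,.86,.845,.835,.825,.815,.808,.801,.794,.787,.78):
    p,o=knob(th,z,.1298);ctrl.move_l(p,.03,ori=o)
    f=np.mean([ctrl.current_contact_force() for _ in range(5)],0)
    a=PHI0+th;ft=f[:2]@np.array([-np.sin(a),np.cos(a)]);st("%.3f ft %.2f"%(th,ft))
    if ft>-1.5: print("bears");break
shot("s6",("side","wrist"))
a=cv2.imread("pics/s6_side.png")[195:315,265:425];cv2.imwrite("pics/s6c.png",cv2.resize(a,None,fx=5,fy=5,interpolation=cv2.INTER_CUBIC))
E
```

```text
0.880 ft -3.97 t12.10 pos [ 0.4886 -0.0153  0.0632] th 0.871 r 0.1296 Fr 2.7 Ft -3.9 Fz -0.9 w 0.233
0.860 ft -4.84 t12.35 pos [ 0.4911 -0.0147  0.0632] th 0.851 r 0.1296 Fr 2.8 Ft -4.8 Fz -0.4 w 0.234
0.845 ft -3.71 t12.60 pos [ 0.493  -0.0143  0.0632] th 0.836 r 0.1296 Fr 2.1 Ft -3.7 Fz 0.2 w 0.236
0.835 ft -5.51 t12.85 pos [ 0.4941 -0.014   0.0632] th 0.827 r 0.1297 Fr 2.6 Ft -5.5 Fz -1.3 w 0.236
0.825 ft -5.00 t13.10 pos [ 0.4953 -0.0138  0.0631] th 0.818 r 0.1297 Fr 2.8 Ft -5.0 Fz 0.1 w 0.235
0.815 ft -4.83 t13.35 pos [ 0.4966 -0.0136  0.0631] th 0.808 r 0.1297 Fr 2.2 Ft -4.8 Fz 0.3 w 0.237
0.808 ft -5.00 t13.60 pos [ 0.4974 -0.0135  0.0631] th 0.802 r 0.1297 Fr 2.5 Ft -5.0 Fz 0.1 w 0.236
0.801 ft -1.87 t13.85 pos [ 0.4976 -0.0134  0.063 ] th 0.800 r 0.1297 Fr 0.6 Ft -1.9 Fz 1.8 w 0.232
0.794 ft 4.08 t14.10 pos [ 0.4977 -0.0133  0.0629] th 0.799 r 0.1298 Fr -0.8 Ft 4.1 Fz 2.7 w 0.232
bears
```

View pics/s6c.png

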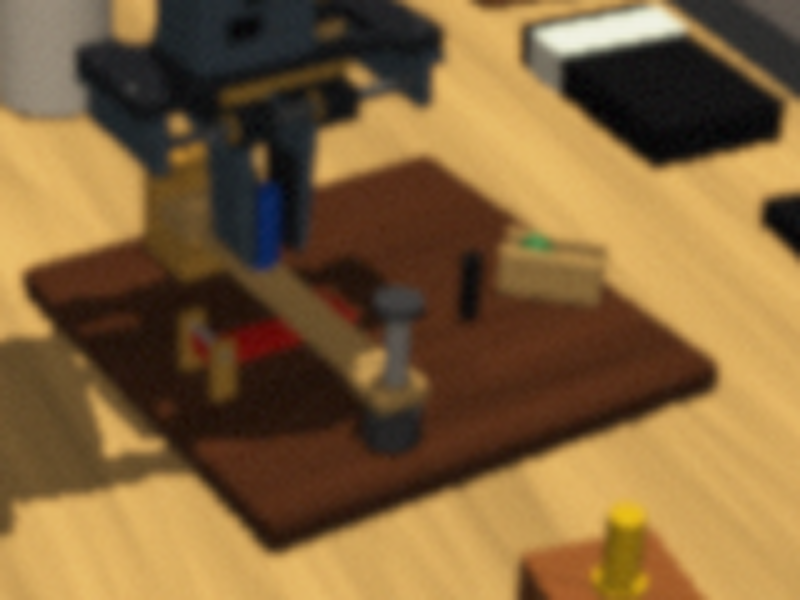

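View pics/s6_wrist.png

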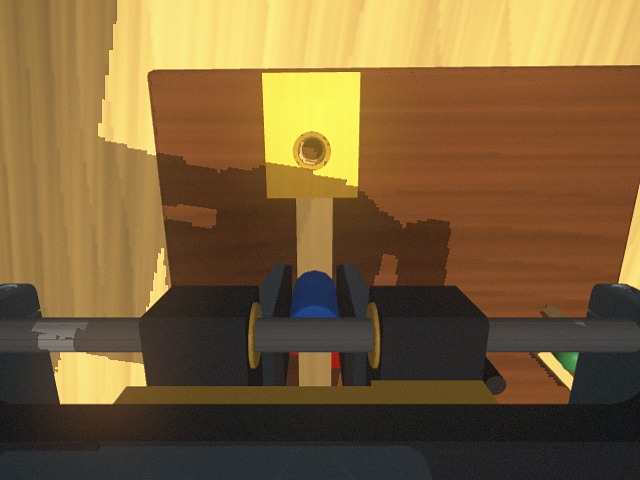

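```bash
python3 - <<'E'
from h import *
print('hole',atz(load("s6_wrist"),(311.7,150),.086))
p,o=knob(.7985,.0630,.1298);ctrl.move_l(p,.03,ori=o);st("back")
ctrl.command_gripper(.27);st("open.27")
ctrl.command_gripper(.6);st("open.6")
p=ctrl.current_tool_pos();p[2]=.135;ctrl.move_l(p,.12);st("up")
shot("s7",("side","wrist"))
a=cv2.imread("pics/s7_side.png")[195:315,265:425];cv2.imwrite("pics/s7c.png",cv2.resize(a,None,fx=5,fy=5,interpolation=cv2.INTER_CUBIC))
E
```

```text
hole [0.48572572 0.05569375 0.086     ]
back t14.45 pos [ 0.4977 -0.0133  0.063 ] th 0.799 r 0.1298 Fr 0.0 Ft 2.6 Fz 0.3 w 0.235
open.27 t14.73 pos [ 0.4981 -0.0133  0.0631] th 0.796 r 0.1297 Fr -0.0 Ft -0.2 Fz 0.5 w 0.271
open.6 t15.37 pos [ 0.4978 -0.0133  0.063 ] th 0.799 r 0.1298 Fr 0.3 Ft 0.0 Fz -0.3 w 0.601
up t16.12 pos [ 0.4974 -0.0133  0.1345] th 0.801 r 0.1299 Fr -0.6 Ft 0.3 Fz 0.4 w 0.598
```

View pics/s7c.png

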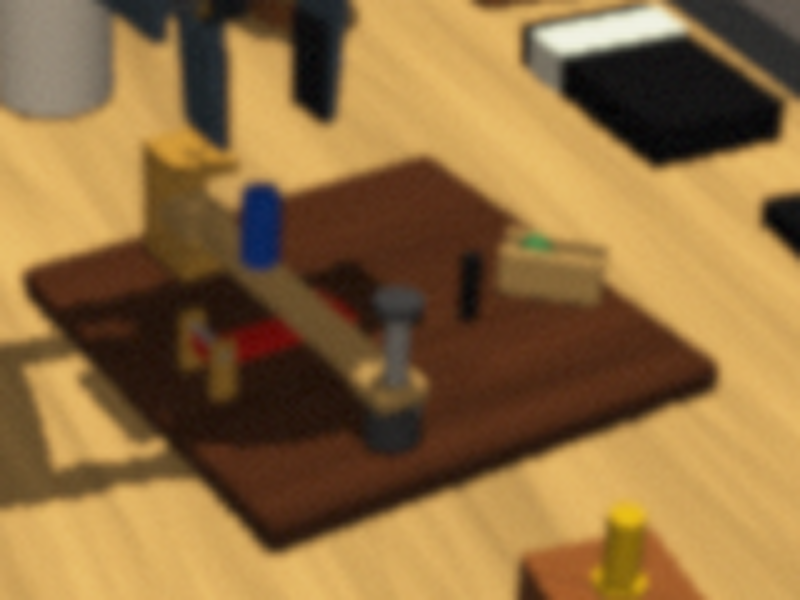

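View pics/s7_wrist.png

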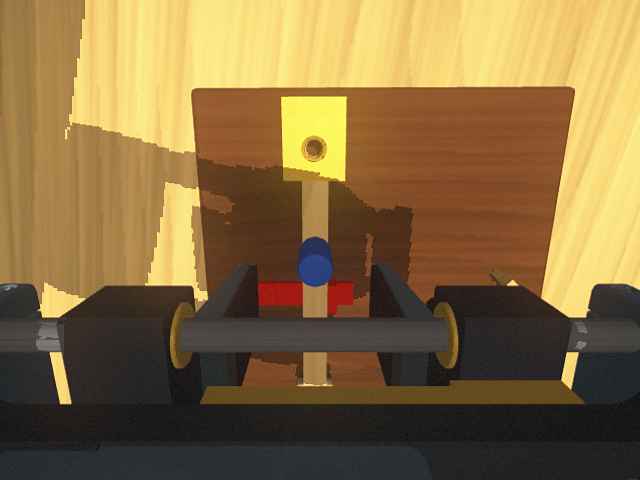

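```bash
python3 - <<'E'
from h import *
print('hole s7',atz(load("s7_wrist"),(313.8,148.3),.086))
ctrl.move_l([.539,-.41,.17],.3,ori=ori(.158));st()
shot("p1")
a=cv2.imread("pics/p1_wrist.png");cv2.imwrite("pics/p1c.png",cv2.resize(a[60:240,230:410],None,fx=3.3,fy=3.3,interpolation=cv2.INTER_CUBIC))
a=cv2.imread("pics/s7_wrist.png");cv2.imwrite("pics/s7h.png",cv2.resize(a[90:190,264:364],None,fx=6,fy=6,interpolation=cv2.INTER_CUBIC))
E
```

```text
hole s7 [0.48566166 0.05556462 0.086     ]
 t17.70 pos [ 0.5388 -0.4089  0.1698] th -2.422 r 0.2682 Fr -0.4 Ft -0.1 Fz 0.3 w 0.599
```

View pics/p1_wrist.png

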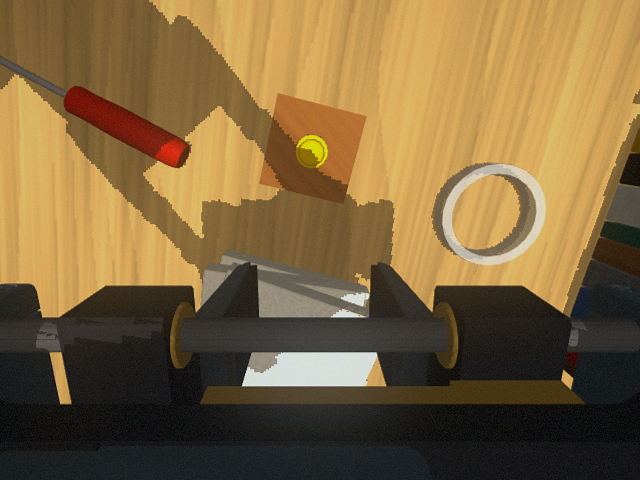

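View pics/p1c.png

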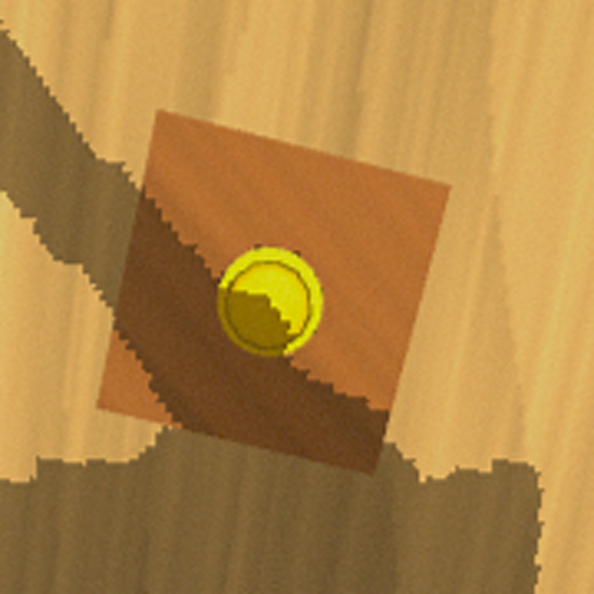

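View pics/s7h.png

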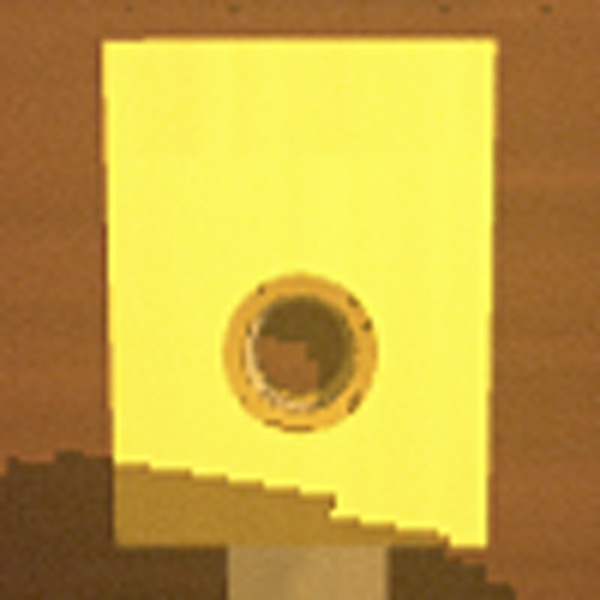

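```bash
python3 - <<'E'
from h import *
p=load("p1_wrist")
a=atz(p,(311.1,151.6),.112);b=atz(p,(311.5,150.9),.078);print(a,b)
g=(a+b)/2
ctrl.goto([g[0],g[1],.15],ori(.158));st()
print(ctrl.move_l([g[0],g[1],.082],.1,contact_N=5));st("down")
ctrl.command_gripper(0.);st("grip")
print(g)
shot("p2",("wrist","side"))
a=cv2.imread("pics/p2_side.png")[215:365,335:465];cv2.imwrite("pics/p2c.png",cv2.resize(a,None,fx=4,fy=4,interpolation=cv2.INTER_CUBIC))
E
```

```text
[ 0.52582543 -0.34228481  0.112     ] [ 0.52586248 -0.3424615   0.078     ]
 t18.14 pos [ 0.5257 -0.3405  0.1501] th -2.461 r 0.1992 Fr 1.4 Ft 0.7 Fz 0.3 w 0.597
False
down t18.98 pos [ 0.5261 -0.3428  0.0825] th -2.459 r 0.2014 Fr 0.3 Ft -0.1 Fz -0.6 w 0.597
grip t19.66 pos [ 0.5259 -0.3424  0.0821] th -2.460 r 0.2011 Fr -0.2 Ft -0.3 Fz 1.5 w 0.168
[ 0.52584396 -0.34237316  0.095     ]
```

View pics/p2_wrist.png

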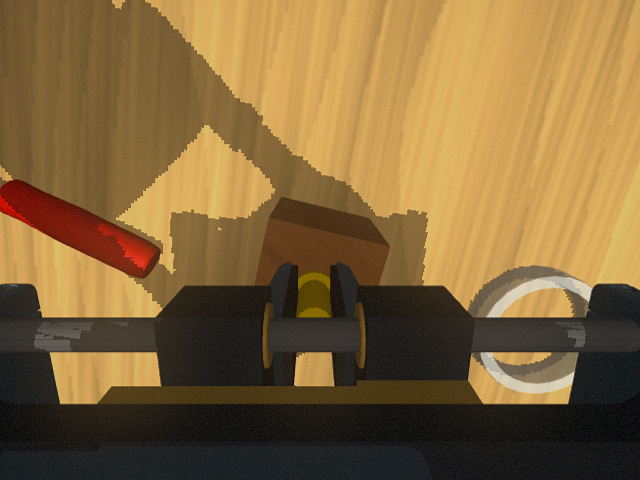

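View pics/p2c.png

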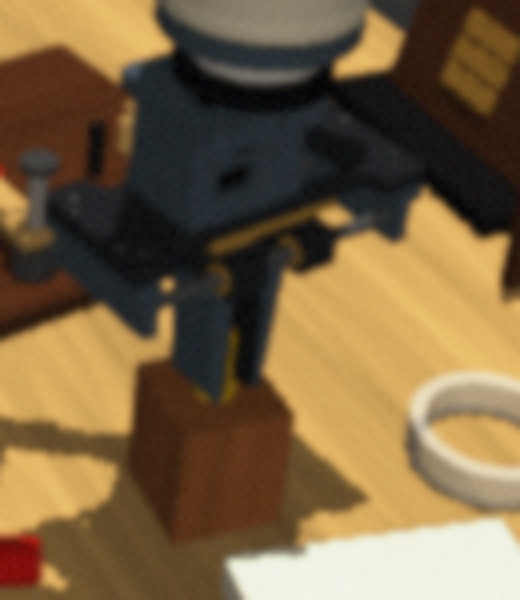

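```bash
python3 - <<'E'
from h import *
x,y=ctrl.current_tool_pos()[:2]
ctrl.move_l([.5259,-.3424,.20],.12);st("lift")
ctrl.move_l([.4857,.0556,.20],.25,ori=ori(.158));
ctrl.move_l([.4857,.0556,.170],.1);ctrl.sleep(.3);st("above")
shot("h1",("wrist","side","scene"))
a=cv2.imread("pics/h1_side.png")[165:285,265:385];cv2.imwrite("pics/h1c.png",cv2.resize(a,None,fx=5,fy=5,interpolation=cv2.INTER_CUBIC))
a=cv2.imread("pics/h1_scene.png")[150:250,290:390];cv2.imwrite("pics/h1d.png",cv2.resize(a,None,fx=6,fy=6,interpolation=cv2.INTER_CUBIC))
E
```

```text
lift t20.89 pos [ 0.5255 -0.3421  0.1992] th -2.462 r 0.2008 Fr 0.6 Ft 0.2 Fz -0.1 w 0.166
above t23.39 pos [0.486  0.0556 0.1704] th 0.803 r 0.1997 Fr 0.5 Ft -0.5 Fz -1.1 w 0.163
```

View pics/h1_wrist.png

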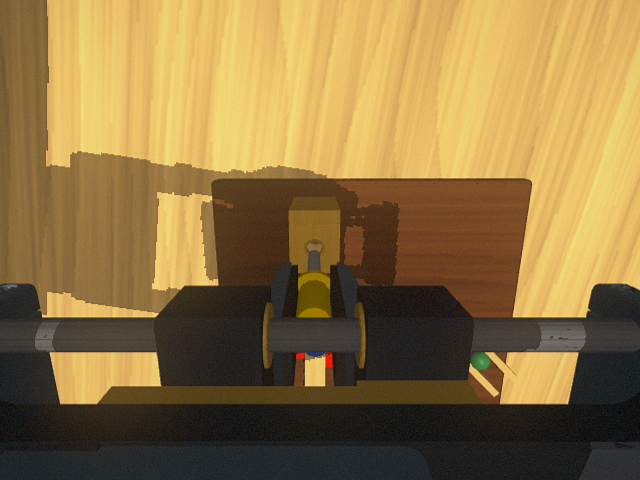

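View pics/h1c.png

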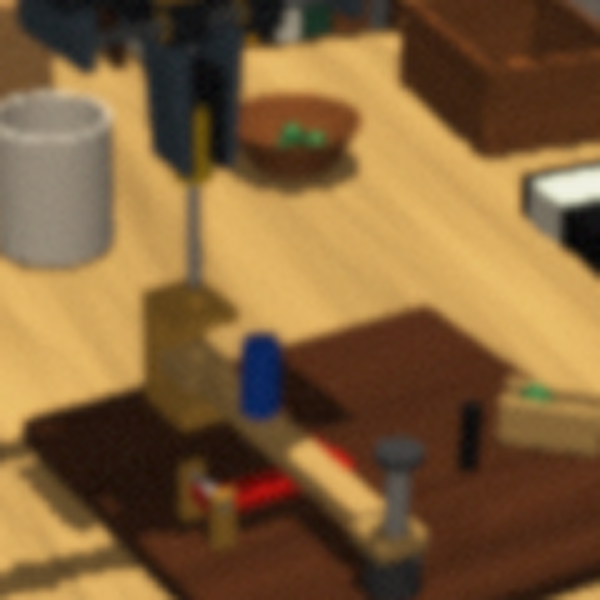

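View pics/h1d.png

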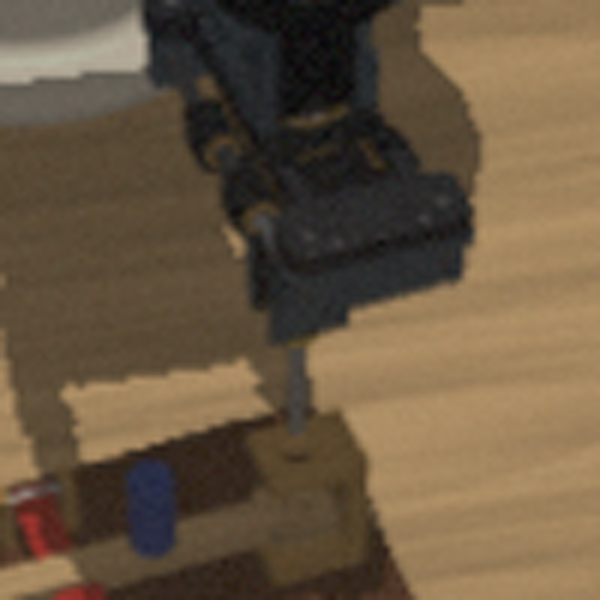

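```bash
python3 - <<'E'
from h import *
a=cv2.imread("pics/h1_wrist.png");cv2.imwrite("pics/h1w.png",cv2.resize(a[190:320,250:380],None,fx=4.6,fy=4.6,interpolation=cv2.INTER_CUBIC))
t=np.array([.486,.0556,.1704])
for n in("wrist","side","scene"):
    p=load("h1_"+n)
    for X in ([.4857,.0556,.086],t-[0,0,.074],t-[0,0,.012]): print(n,proj(p,X).round(1))
E
```

```text
wrist [314.2 248.6]
wrist [314.7 252.8]
wrist [315.  286.3]
side [303.2 224.5]
side [303.3 221.1]
side [303.1 200.5]
scene [338.7 224.1]
scene [338.8 221.5]
scene [339. 205.]
```

View pics/h1w.png

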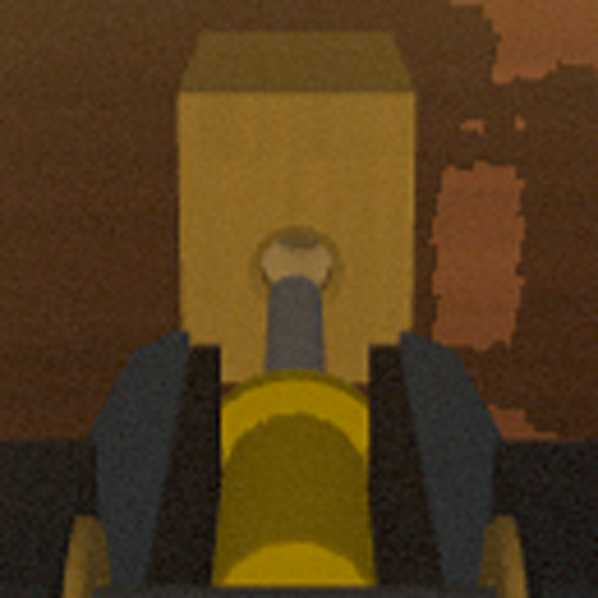

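```bash
python3 - <<'E'
from h import *
a=cv2.imread("pics/h1_side.png");cv2.imwrite("pics/h1e.png",cv2.resize(a[180:240,280:330],None,fx=12,fy=10,interpolation=cv2.INTER_CUBIC))
a=cv2.imread("pics/h1_scene.png");cv2.imwrite("pics/h1f.png",cv2.resize(a[190:250,310:370],None,fx=10,fy=10,interpolation=cv2.INTER_CUBIC))
E
```

```text
(no output)
```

View pics/h1e.png

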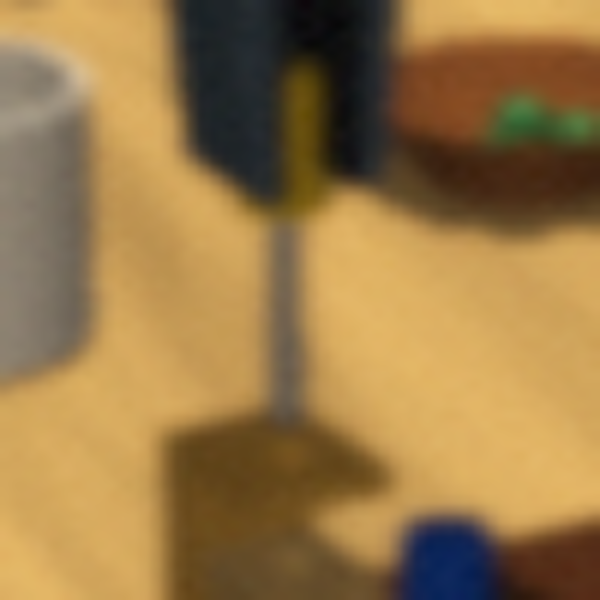

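View pics/h1f.png

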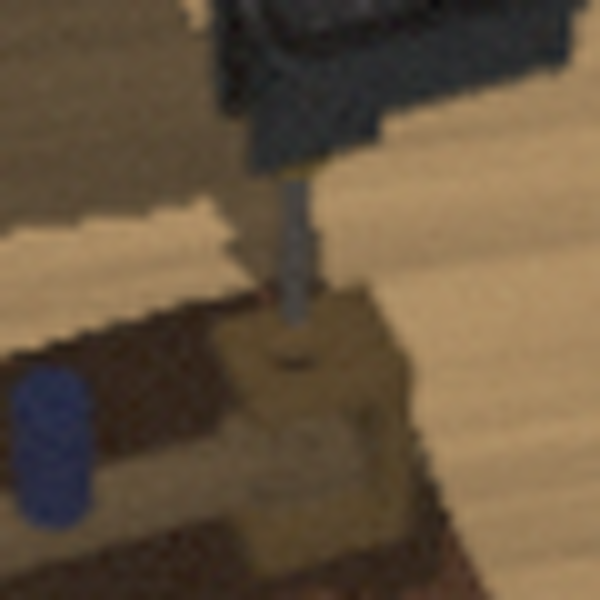

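```bash
python3 - <<'E'
from h import *
for z in (.150,.135,.122,.110,.100):
    c=ctrl.move_l([.4857,.0556,z],.05,contact_N=6);st("%.3f %s"%(z,c))
    if c:break
E
```

```text
0.150 False t24.09 pos [0.4856 0.0556 0.1497] th 0.805 r 0.1997 Fr -0.6 Ft 0.1 Fz 0.6 w 0.168
0.135 False t24.54 pos [0.4855 0.0556 0.1347] th 0.805 r 0.1998 Fr -0.3 Ft -1.0 Fz 0.0 w 0.166
0.122 False t24.95 pos [0.4855 0.0556 0.1217] th 0.806 r 0.1998 Fr 0.8 Ft -0.1 Fz -0.8 w 0.168
0.110 False t25.34 pos [0.4855 0.0556 0.1097] th 0.806 r 0.1998 Fr 0.5 Ft -0.5 Fz -0.8 w 0.163
0.100 False t25.69 pos [0.4855 0.0556 0.0997] th 0.806 r 0.1998 Fr 0.7 Ft -0.6 Fz 0.1 w 0.169
```

Going in without contact. Now seat the flange.

```bash
python3 - <<'E'
from h import *
c=ctrl.move_l([.4857,.0556,.0915],.02,contact_N=6);st("seat %s"%c)
shot("k1",("wrist","side"))
a=cv2.imread("pics/k1_side.png")[180:300,265:385];cv2.imwrite("pics/k1c.png",cv2.resize(a,None,fx=5,fy=5,interpolation=cv2.INTER_CUBIC))
a=cv2.imread("pics/k1_wrist.png");cv2.imwrite("pics/k1w.png",cv2.resize(a[190:320,250:380],None,fx=4.6,fy=4.6,interpolation=cv2.INTER_CUBIC))
E
```

```text
seat True t26.06 pos [0.4859 0.0556 0.0938] th 0.803 r 0.1997 Fr -0.0 Ft -1.0 Fz 3.7 w 0.168
```

View pics/k1c.png

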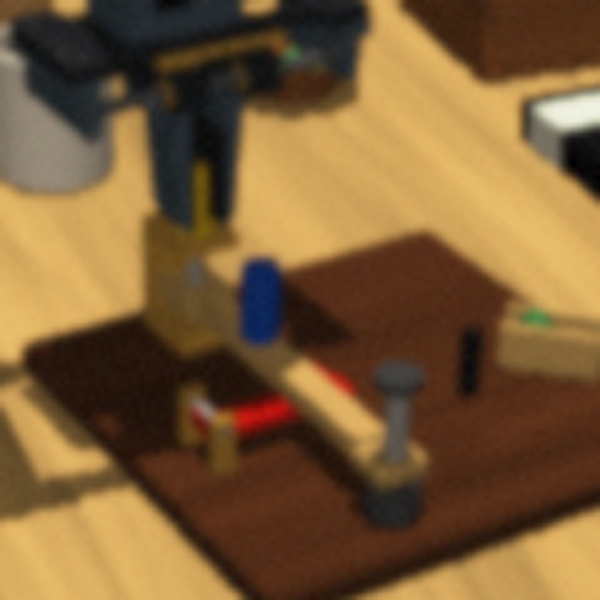

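View pics/k1w.png

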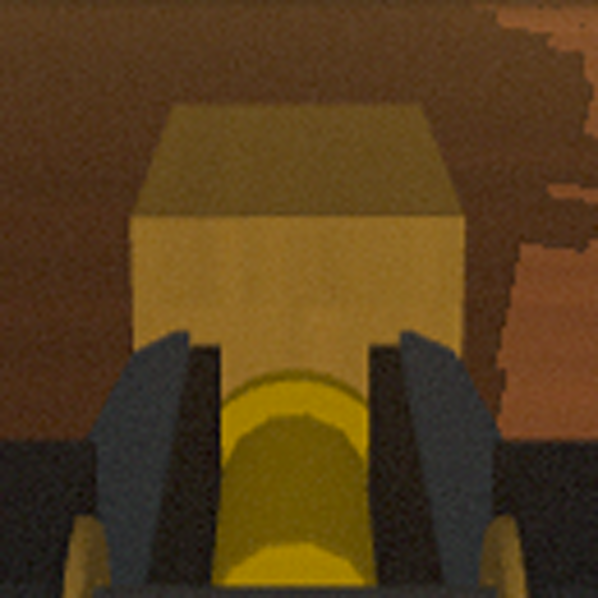

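```bash
python3 - <<'E'
from h import *
c=ctrl.move_l([.4857,.0556,.0930],.02,contact_N=8);st("press %s"%c)
p=ctrl.current_tool_pos()
c=ctrl.move_l([.4857,.0556,.0940],.02);st("relax")
ctrl.command_gripper(.3);ctrl.command_gripper(.6);st("open")
ctrl.move_l([.4857,.0556,.165],.12)
ctrl.move_l([.497,-.013,.20],.2);ctrl.sleep(.3);st("away")
shot("e1",("wrist","side","scene"))
a=cv2.imread("pics/e1_side.png")[180:300,265:385];cv2.imwrite("pics/e1c.png",cv2.resize(a,None,fx=5,fy=5,interpolation=cv2.INTER_CUBIC))
E
```

```text
press False t26.41 pos [0.486  0.0556 0.0936] th 0.803 r 0.1997 Fr -0.2 Ft 3.6 Fz 19.7 w 0.166
relax t26.66 pos [0.4856 0.0556 0.0938] th 0.805 r 0.1998 Fr -0.4 Ft -0.1 Fz -1.7 w 0.170
open t27.67 pos [0.4857 0.0556 0.094 ] th 0.804 r 0.1997 Fr 0.2 Ft -0.5 Fz 0.5 w 0.600
away t29.25 pos [ 0.4967 -0.0123  0.1996] th 0.805 r 0.1309 Fr -0.3 Ft 1.1 Fz -0.1 w 0.598
```

View pics/e1c.png

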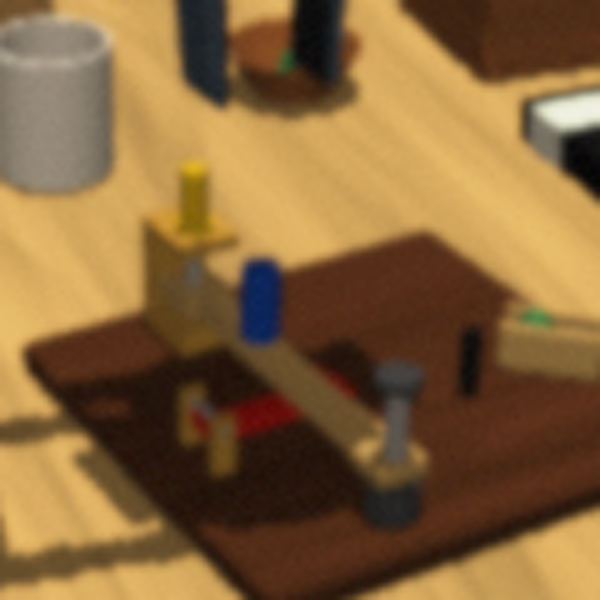

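View pics/e1_wrist.png

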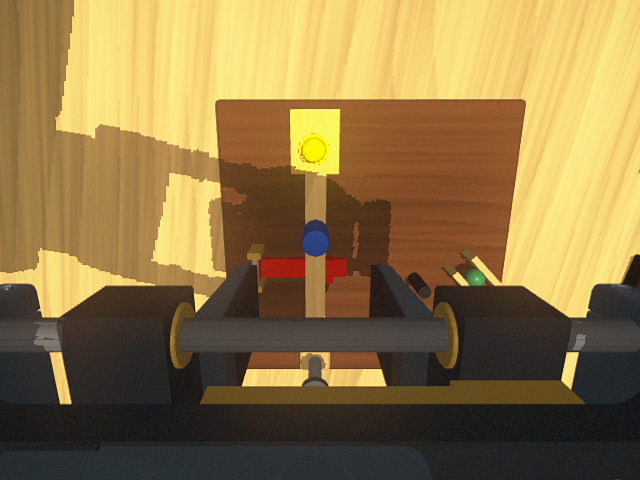

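View pics/e1_scene.png

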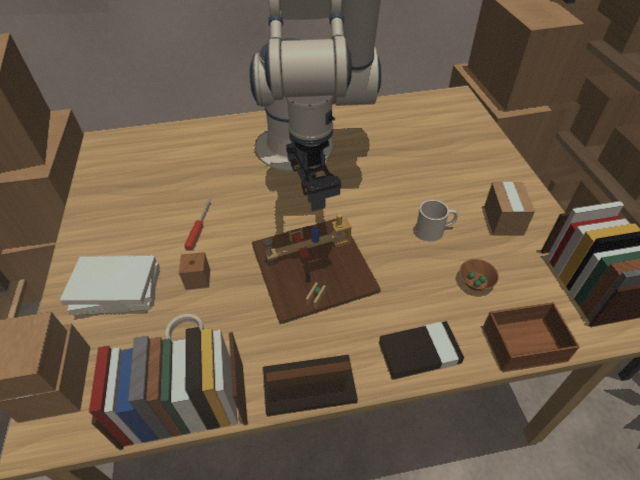

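```bash
python3 - <<'E'
from h import *
p=load("e1_side")
for z in(.086,.090,.124):u=proj(p,[.486,.0556,z]);print(z,u.round(1),((u-[265,180])*5).round())
a=cv2.imread("pics/e1_wrist.png");cv2.imwrite("pics/e1w.png",cv2.resize(a[100:185,275:355],None,fx=7,fy=7,interpolation=cv2.INTER_CUBIC))
E
```

```text
0.086 [303.3 224.5] [191. 222.]
0.09 [303.3 223.2] [191. 216.]
0.124 [303.2 212.1] [191. 160.]
```

View pics/e1w.png

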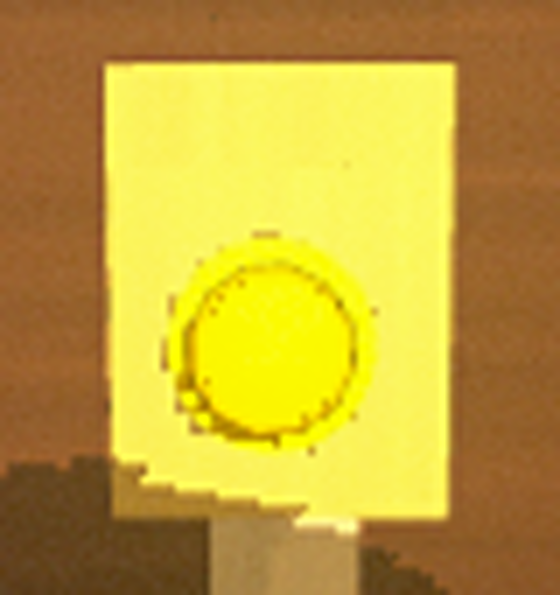

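```bash
python3 - <<'E'
from h import *
print(ctrl.current_t());print(ctrl.sign_off())
E
```

```text
29.4
the job is handed in; nothing more can be done
None
```

The launcher is set and pinned, and the job was handed in at 29.4 s of the 64 s allowed.

**Hooking the arm:** I gripped the blue knob, lifted the arm about 12 mm and swung it over the red tooth to about 0.92 rad. There I lowered it and eased it forward until it bore on the catch at a swing of 0.80 rad. The sideways force at the knob fell from about 5 N to nothing, and the arm stayed put when I opened the gripper.

**Safety pin:** I took it from the stand and lowered it through the bracket and the arm with no contact on the way down. The flange touched the bracket with the tool at 93.8 mm; fully home was expected at about 94 mm.

**Final checks:**
- The last pictures show the arm still hooked, the pin upright with its flange on the bracket plate, and the gripper clear.
- The mug, screwdriver, bowl, tape, carton and books look unmoved in the scene picture.
- In the side camera everything sits about 1 to 2 pixels from where the calibration puts it. The pin-top reading is off by that amount too, so that view supports the pin being home but does not prove it to the millimetre.

**What went wrong along the way:**
- During the swing I overcorrected the radius, and the pull along the arm reached about 13 N before I fixed it.
- A wrong force check stopped the easing-forward step early. The arm was still held, and I carried on from there.
- The last press on the pin reached about 20 N, more than I meant, because the move's 8 N stop did not trigger. All of these stayed below the 40 N limit.

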